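# Find the filled plaster mould by feel and lock it on the weigh pan

## Task

One of the three identical plaster moulds on the board still has a stone in it: nudge them to feel which is the heaviest. Slide that one forward onto the weigh pan until it stands square against the back stop and the pan sinks, leaving the two empty ones upright on the board; then throw the pan's lock lever fully over, away from you. Don't knock anything over and leave the tools and other things lying around where they are.

Things in the scene. Friction and masses are not known exactly. Their poses are not given: they have to be found in the camera images.
- mould_1: one of three closed plaster moulds that look exactly alike: a square block 96 x 96 mm, 60 mm high, with a seam all round, too wide to be gripped. Origin at the centre of its underside, z up, sides along x and y. Which one holds the stone changes from start to start and cannot be seen: the two empty ones weigh about 0.34 kg and the filled one about 0.78 kg, so it takes more than twice the force to slide. Friction varies a little from start to start.
- mould_2: one of three closed plaster moulds that look exactly alike: a square block 96 x 96 mm, 60 mm high, with a seam all round, too wide to be gripped. Origin at the centre of its underside, z up, sides along x and y. Which one holds the stone changes from start to start and cannot be seen: the two empty ones weigh about 0.34 kg and the filled one about 0.78 kg, so it takes more than twice the force to slide. Friction varies a little from start to start.
- mould_3: one of three closed plaster moulds that look exactly alike: a square block 96 x 96 mm, 60 mm high, with a seam all round, too wide to be gripped. Origin at the centre of its underside, z up, sides along x and y. Which one holds the stone changes from start to start and cannot be seen: the two empty ones weigh about 0.34 kg and the filled one about 0.78 kg, so it takes more than twice the force to slide. Friction varies a little from start to start.
- board_edge (a point): middle of the far top edge of the raised plywood board on which the moulds stand. The board's top is 50 mm above the table. Axes: x across the board, from the robot's side towards the weigh pan (level), y along the edge to the left, z up. The board runs from this edge 235 mm back to -x and 290 mm to either side.
- pan_stop (a point): on the aluminium weigh pan just beyond the board's far edge: middle of the foot of the upright back stop, on the pan's top face, at the stop's face towards the robot. Axes as the board's. The pan is 440 mm long in y; from the board edge to the stop it is 117 mm deep; the stop stands 25 mm above the pan. A mould that is home has its far face flat against the stop, its centre 48 mm on the -x side of this point. The pan's top lies 1 mm below the board's when it is up.
- pan (a joint): how far the weigh pan has sunk, in m: 0 is up, 0.008 is fully down. A spring holds it up under an empty mould (up to about 5.7 N); a filled mould standing wholly on the pan sinks it fully. While a mould still partly rests on the board the pan may stay up.
- lock (a joint): angle of the pan's lock lever in rad: near 0 it leans towards the robot, 1.0 is thrown fully away from the robot (towards the board's +x). It stays where it is left and turns about a level axis along the board's y.
- lock_tip (a point): centre of the ball tip of the steel lock lever, which stands on a grey block at the right end of the board (80 mm lever; the pivot lies 22 mm above the table, 60 mm to the robot's side of the board edge's line and 345 mm to the right of its middle).
- stone: small faceted lump of pale stone, 66 mm across, 46 mm high, on the left end of the board; a bystander.
- brush: brush, 160 mm long, lying on the right end of the board; a bystander.
- rasp: steel rasp with a wooden grip, 250 mm long, lying on the table at the left; a bystander.
- chisel: stone chisel with a wooden grip, 230 mm long, lying on the table between robot and board, to the left; a bystander.
- flask: green glass bottle, 66 mm across, 200 mm tall, at the left beyond the rasp; a bystander.

How it is judged:
On the way, in this order (a step that is already met when the one before it is completed fails the run):
1. the filled mould stands square against the pan's back stop, the pan is down, the empty ones are on the board (value of joint pan above 0.006 m and (((x of mould_1 in the frame of pan_stop between -0.053 and -0.04 m and y of mould_1 in the frame of pan_stop between -0.18 and 0.18 m and z of mould_1 in the frame of pan_stop between -0.006 and 0.006 m and angle between mould_1's own z axis and vertical below 0.1 rad and angle between the x axis of mould_1 and the x axis of pan_stop, either way round below 0.1 rad) and (x of mould_2 in the frame of board_edge between -0.22 and -0.03 m and y of mould_2 in the frame of board_edge between -0.27 and 0.27 m and z of mould_2 in the frame of board_edge between -0.006 and 0.006 m and angle between mould_2's own z axis and vertical below 0.1 rad) and (x of mould_3 in the frame of board_edge between -0.22 and -0.03 m and y of mould_3 in the frame of board_edge between -0.27 and 0.27 m and z of mould_3 in the frame of board_edge between -0.006 and 0.006 m and angle between mould_3's own z axis and vertical below 0.1 rad)) or ((x of mould_2 in the frame of pan_stop between -0.053 and -0.04 m and y of mould_2 in the frame of pan_stop between -0.18 and 0.18 m and z of mould_2 in the frame of pan_stop between -0.006 and 0.006 m and angle between mould_2's own z axis and vertical below 0.1 rad and angle between the x axis of mould_2 and the x axis of pan_stop, either way round below 0.1 rad) and (x of mould_1 in the frame of board_edge between -0.22 and -0.03 m and y of mould_1 in the frame of board_edge between -0.27 and 0.27 m and z of mould_1 in the frame of board_edge between -0.006 and 0.006 m and angle between mould_1's own z axis and vertical below 0.1 rad) and (x of mould_3 in the frame of board_edge between -0.22 and -0.03 m and y of mould_3 in the frame of board_edge between -0.27 and 0.27 m and z of mould_3 in the frame of board_edge between -0.006 and 0.006 m and angle between mould_3's own z axis and vertical below 0.1 rad)) or ((x of mould_3 in the frame of pan_stop between -0.053 and -0.04 m and y of mould_3 in the frame of pan_stop between -0.18 and 0.18 m and z of mould_3 in the frame of pan_stop between -0.006 and 0.006 m and angle between mould_3's own z axis and vertical below 0.1 rad and angle between the x axis of mould_3 and the x axis of pan_stop, either way round below 0.1 rad) and (x of mould_1 in the frame of board_edge between -0.22 and -0.03 m and y of mould_1 in the frame of board_edge between -0.27 and 0.27 m and z of mould_1 in the frame of board_edge between -0.006 and 0.006 m and angle between mould_1's own z axis and vertical below 0.1 rad) and (x of mould_2 in the frame of board_edge between -0.22 and -0.03 m and y of mould_2 in the frame of board_edge between -0.27 and 0.27 m and z of mould_2 in the frame of board_edge between -0.006 and 0.006 m and angle between mould_2's own z axis and vertical below 0.1 rad)))), for 0.3 s.
2. the lock lever is then thrown over (all of step 1 and value of joint lock above 0.85 rad), for 0.2 s.
At the end, for the whole second after the job is handed in: One mould stands on the pan within 5 mm of the back stop, upright and square to it within 0.1 rad, and the pan is at least 6 mm down; the two other moulds stand upright on the board, their centres at least 30 mm behind its far edge; the lock lever is at 0.85 rad or more; the moulds are at rest (all of step 2 and linear speed of each of mould_1, mould_2, mould_3 below 0.02 m/s); the robot touches nothing.
It fails at once if a mould is tipped over (more than 0.5 rad) (angle between any of mould_1, mould_2, mould_3's own z axis and vertical above 0.5 rad).
It fails at once if a mould falls off the board or pan (height (world z) of any of mould_1, mould_2, mould_3 below 0.02 m).
It fails at once if a bystander is moved by more than 40 mm (distance of any of stone, brush, rasp, chisel, flask from where it was at the start of the episode above 0.04 m).
It also fails if it takes over 72 s, if anything falls off the work surface, if the arm or the gripper's body presses on something with over 40 N, if the wrist force passes 120 N, or if a joint passes its speed limit or range.

## Robot

A 6-joint arm with a two-finger parallel gripper is mounted at the origin on the work surface. World frame = base frame: x ahead of the robot, y to its left, z up, the work surface at z = 0. Lengths are in m, angles in rad, forces in N, time in s.
With the tool pointing down it reaches from about 0.375 to 0.975 m from the base axis. Payload 3.8 kg.
Tool frame: the origin (TCP) lies midway between the tips of the shut fingers; the grasp point (between the pads) lies 19 mm behind it (bot.grip_point_offset is the z of the grasp point in the tool frame, in m); z points along the fingers, y is the line along which they close (so a half turn about z gives the same grasp; the last joint's range is limited). The gripper opens to 85 mm and grips with 20 to 120 N. Pads are 22 mm wide; open, the fingers measure 114 mm over their backs; the gripper's body (76 mm by 85 mm) begins 54 mm behind the grasp point. The pads swing forward as they close: fully open they stand 13 mm farther back than shut.
Start: joints at [1.251, 0.264, 1.604, -0, 1.274, -0.037], TCP at [0.188, 0.648, 0.231] pointing down, gripper open.
Joint ranges: [-2.63, 2.63], [-0.94, 2.18], [0.31, 2.57], [-1.31, 4.45], [0, 2.66], [-2.55, 2.55]. Speed limits (rad/s): [2.57, 2.57, 3.14, 3.14, 3.14, 3.14].

## Interface

Orientations are given as a rotation vector (axis times angle).
In Python, from workcell import sensors, optics, order, bot gives the robot as it stands.
- The arm moves only by the tool play_rows, never from a script. Its argument "commands" is a list of rows, each a list of 6 numbers: the shift along the tool's x, y, z in cm, then the turn, a rotation vector about the tool's x, y, z in rad. In form: [[dx, dy, dz, wx, wy, wz], ...]. A call has 1 to 5 rows; each row shifts and turns the commanded pose from where the row before left it, along the tool's axes as they then stand; what a row does not reach is not made up. A row lasts 1/12 s, in which the tool goes at most 41.7 mm and 7.16 degrees, less where a joint would pass 70% of its speed; a pose out of reach is approached as far as the arm can. A call with a gripper value outside its range is refused whole. "grip" is the closure, from 0 (fully open) to 1 (shut), set as the call begins (left out, the last holds). The fingers move at their own pace and stop on an object; "force" is the grip in N (left out, the last holds). Time passes only in rows, so rows that do not move let the fingers close. It gives the time, the measured TCP pose, the force, the opening and the grip force at its end, in the units of the state.
- sensors.read_state(): the state, without advancing time (a new reading comes with each control period).
- optics.read_camera(name): name is "scene" or "top" or "wrist"; returns the picture (420x560x3 uint8, red, green, blue); there is no depth.
- optics.camera_info(name): a dict with "mtx" (3x3 intrinsics, pixels), "R" (3x3) and "t" (3): a world point X has camera coordinates R X + t. Camera axes: x right, y down, z forward; pixel columns grow to the right and rows downward; lengths in m; the calibration is good to about 2 mm. The wrist camera is an equidistant fisheye: a pixel r from the principal point sees the ray r / f radians off the axis. A picture is of the moment at which its call begins: read the wrist's pose just before it. camera_info takes no time and is no camera call; for the wrist camera it gives the pose at the moment of the call.
- order.finish_job(): hands the job in; it is judged then, once.
The state is a dict: "time": time; "q": joint angles; "joint_vel": joint speeds; "joint_torque": joint torques, N m; "tool_pos": TCP position; "tcp_rot": TCP orientation; "wrist_force": force on the tool from outside, world axes, zero at the start; "torque": the same for the moment, N m; "width": opening from 0.0 (shut) to 1.0 (fully open); "grip_force": force on a finger pad.
Only numpy, scipy, OpenCV 4.12 (cv2) and the standard library are available. Lean on these libraries where they do the work, as an engineer would, in place of code of your own. Each camera call takes 0.05 s, during which the arm holds its last target. There are 200 camera calls.

## Working session

There is one attempt and no reset: what is moved stays moved. The work goes in short steps, Python scripts to look and compute and a tool call to move; the robot and the scene stay as the last step left them, time stands still between calls to the robot, and variables do not carry over. Pictures are saved under pics/ and viewed, at most 10 in all, crops included, and the job is handed in when it is done.

Besides the shell and the picture viewer there is one more tool, called after "Call:" as name(argument=value, ...) on one line, values as JSON. play_rows: Moves the arm, as the interface text tells. Its arguments: {"type":"object","properties":{"commands":{"type":"array","items":{"type":"array","items":{"type":"number"}}},"grip":{"type":"number"},"force":{"type":"number"}},"required":["commands"]}

```bash
ls; mkdir -p pics
python3 - <<'E'
from workcell import sensors, optics, order, bot
import cv2, numpy as np
print(sensors.read_state())
for n in ("scene","top"):
    im=optics.read_camera(n); cv2.imwrite(f"pics/{n}0.png",im[:,:,::-1]); np.save(f"{n}0.npy",im)
    i=optics.camera_info(n); print(n,i["mtx"].tolist(),(-i["R"].T@i["t"]).round(3), i["R"].round(3).tolist())
E
```

```text
pics
{'time': 0.0, 'q': array([ 1.25110561e+00,  2.64762740e-01,  1.60538938e+00,  1.84919503e-05,
        1.27367273e+00, -3.69022646e-02]), 'joint_vel': array([-0.00054244,  0.00023201, -0.00064362, -0.00041552,  0.00222143,
        0.00015849]), 'joint_torque': array([-5.03924657e-04, -5.15113735e+01, -3.67311788e+01, -1.75900336e-04,
        1.31862643e-02,  1.85702334e-06]), 'tool_pos': array([0.1881162 , 0.64749765, 0.22994725]), 'tcp_rot': array([-0.44267437, -3.10982883,  0.00344536]), 'wrist_force': array([ 0.17307436, -1.13929708, -0.1566419 ]), 'torque': array([ 0.00906023, -0.00216524,  0.01258806]), 'grip_force': 0.0, 'width': 0.9991158507861633}
scene [[440.76223839834046, 0.0, 275.20880130312395], [0.0, 440.76223839834046, 211.32354277033858], [0.0, 0.0, 1.0]] [ 1.499 -0.087  0.84 ] [[0.155, 0.988, -0.006], [0.588, -0.097, -0.803], [-0.794, 0.121, -0.596]]
top [[525.8909812500244, 0.0, 272.7798922659404], [0.0, 525.8909812500244, 197.31113614466898], [0.0, 0.0, 1.0]] [0.39  0.047 1.423] [[0.002, -1.0, -0.003], [-0.998, -0.001, -0.068], [0.068, 0.003, -0.998]]
```

View pics/top0.png

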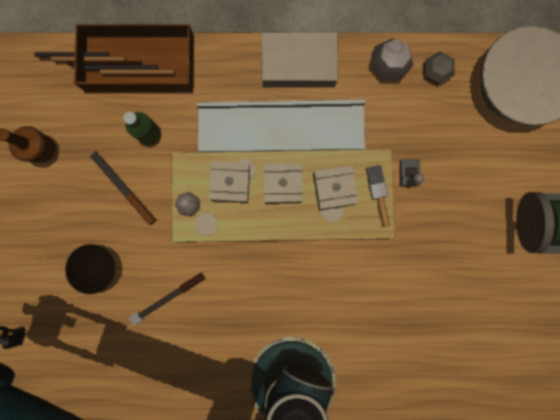

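View pics/scene0.png

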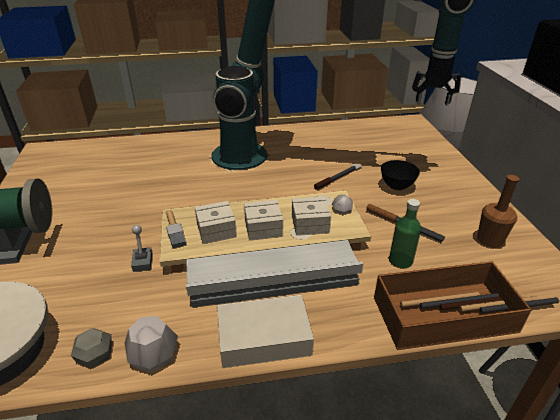

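The top view shows the board with corners at about (173,152), (392,150), (394,239) and (173,242). The mould tops are near (229,182), (283,183) and (336,187), the lever tip near (419,178), the brush at (378,195) and the stone at (188,204). The scene view shows the same layout from the far side, with the lever at (137,230). Next I'll measure these by mask.

```bash
cat > h.py <<'E'
import numpy as np, cv2
from workcell import sensors, optics, order, bot
def ray(n,uv,z):
    i=optics.camera_info(n); C=-i["R"].T@i["t"]
    d=i["R"].T@np.linalg.inv(i["mtx"])@np.array([uv[0],uv[1],1.]); return C+d*(z-C[2])/d[2]
def proj(n,X):
    i=optics.camera_info(n); p=i["mtx"]@(i["R"]@np.asarray(X,float)+i["t"]); return p[:2]/p[2]
def tops(im):
    """mould tops in the top picture: pale low-saturation squares"""
    hsv=cv2.cvtColor(im,cv2.COLOR_RGB2HSV)
    m=((hsv[...,1]<85)&(hsv[...,2]>120)).astype(np.uint8)*255
    m=cv2.morphologyEx(m,cv2.MORPH_CLOSE,np.ones((5,5)))
    m=cv2.morphologyEx(m,cv2.MORPH_OPEN,np.ones((15,15)))
    return m
E
python3 - <<'E'
from h import *
im=np.load("top0.npy"); hsv=cv2.cvtColor(im,cv2.COLOR_RGB2HSV)
for p in [(222,175),(246,165),(205,222),(300,165),(200,165),(275,175),(330,210),(345,175),(280,120),(335,204)]: print(p,hsv[p[1],p[0]],im[p[1],p[0]])
b=((hsv[...,0]>20)&(hsv[...,0]<32)&(hsv[...,1]>85)&(hsv[...,2]>100)).astype(np.uint8)*255
b[:140]=0;b[255:]=0
b=cv2.morphologyEx(b,cv2.MORPH_OPEN,np.ones((3,3)))
n,l,s,c=cv2.connectedComponentsWithStats(b); k=1+np.argmax(s[1:,4]); pts=np.argwhere(l==k)[:,::-1]
r=cv2.minAreaRect(pts.astype(np.float32)); print(r); 
for q in cv2.boxPoints(r): print(q.round(1), ray("top",q,.05).round(4))
crop=lambda a,s:cv2.resize(a[90:260,160:440],None,fx=s,fy=s,interpolation=cv2.INTER_CUBIC)
cv2.imwrite("pics/crop.png",crop(im,2.8)[:,:,::-1])
E
```

```text
(222, 175) [ 18  66 154] [154 138 114]
(246, 165) [ 19  62 149] [149 136 113]
(205, 222) [ 18  65 152] [152 137 113]
(300, 165) [ 19  68 150] [150 135 110]
(200, 165) [ 23 118 155] [155 138  83]
(275, 175) [ 19  65 150] [150 136 112]
(330, 210) [ 18  67 152] [152 136 112]
(345, 175) [ 18  63 130] [130 117  98]
(280, 120) [ 35  20 154] [152 154 142]
(335, 204) [ 19  62 152] [152 139 115]
((238.99530029296875, 229.28897094726562), (21.505800247192383, 134.4334716796875), 88.72696685791016)
[171.6 220. ] [0.424  0.3157 0.05  ]
[306. 217.] [ 0.4323 -0.0352  0.05  ]
[306.4 238.5] [ 0.3764 -0.0363  0.05  ]
[172.  241.5] [0.368  0.3136 0.05  ]
```

View pics/crop.png

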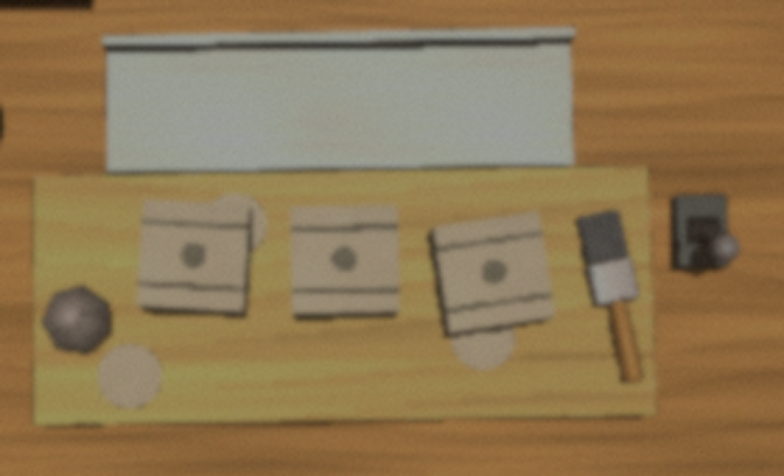

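The crop (2.8x, offset (160,90)) shows the mould centre spots at (194,256), (344,259) and (494,271), with the right mould turned about 9°. The board's far edge runs (34,176)–(648,167), the stop face runs about (106,46)–(573,37), and the ball tip is at (725,248).

Run:
```python
from h import *
P=lambda u,v,z: ray("top",(160+(u+.5)/2.8-.5,90+(v+.5)/2.8-.5),z)
TL,TR,BR,BL=[P(*q,.05) for q in [(34,176),(648,167),(656,413),(33,424)]]
print("board",TL.round(4),TR.round(4),BR.round(4),BL.round(4), np.linalg.norm(TL-TR),np.linalg.norm(TL-BL))
e=(TL+TR)/2; yv=(TL-TR)/np.linalg.norm(TL-TR); xv=np.array([yv[1],-yv[0],0]); yaw=np.arctan2(xv[1],xv[0])
print("edge",e.round(4),"yaw",yaw)
s=[P(106,46,.05),P(573,37,.05)]; print("stop dist",[(q-e)@xv for q in s],[(q-e)@yv for q in s])
for n,c,a,b in [("A",(194,256),(143,220),(247,226)),("B",(344,259),(293,229),(398,227)),("C",(494,271),(437,249),(542,231))]:
    w=P(*c,.11); d=P(*a,.11)-P(*b,.11); print(n,w.round(4),"yaw rel board",np.arctan2(-d[0],d[1])-yaw,"board xy",(w-e)@xv,(w-e)@yv)
print("pivot",(e-.06*xv-.345*yv).round(4))
for z in (.08,.09,.095): print("tip",z,P(725,248,z).round(4),(P(725,248,z)-e)@xv,(P(725,248,z)-e)@yv)
print(bot.grip_point_offset)
```

```text
board [0.6017 0.3176 0.05  ] [ 0.6108 -0.2597  0.05  ] [ 0.3803 -0.264   0.05  ] [0.3691 0.3151 0.05  ] 0.5774067302355204 0.23253825238994866
edge [0.6062 0.0289 0.05  ] yaw 0.015864605919933272
stop dist [np.float64(0.12304406750200506), np.float64(0.12502641559324162)] [np.float64(0.22038616129698851), np.float64(-0.22150193038118166)]
A [0.5203 0.1613 0.11  ] yaw rel board -0.07260759426993597 board xy -0.08383885443618228 0.1336809723695445
B [0.5178 0.0269 0.11  ] yaw rel board 0.004497511170242548 board xy -0.08849900333385224 -0.0006536435778754429
C [ 0.5071 -0.1073  0.11  ] yaw rel board 0.15585384995839827 board xy -0.10123978654588976 -0.13468216363572938
pivot [ 0.5517 -0.317   0.05  ]
tip 0.08 [ 0.5312 -0.3225  0.08  ] -0.0805574793423286 -0.35016342867663774
tip 0.09 [ 0.5302 -0.3197  0.09  ] -0.08156705019692284 -0.34739627445324656
tip 0.095 [ 0.5297 -0.3183  0.095 ] -0.08207183562422 -0.34601269734155093
-0.0187
```

```bash
cat >> h.py <<'E'
from scipy.spatial.transform import Rotation as Ro
YAW=.015; RT=Ro.from_matrix(np.array([[-1,0,0],[0,1,0],[0,0,-1.]])); RT=Ro.from_euler('z',YAW)*RT
def to(x,y,z):
    """remaining turn (tool rotvec) to board-aligned pose, and shift in cm along the aligned tool axes"""
    s=sensors.read_state(); R=Ro.from_rotvec(s["tcp_rot"])
    print("t",round(s["time"],2),"pos",s["tool_pos"].round(4),"turn",(R.inv()*RT).as_rotvec().round(3),
     "shift",(RT.inv().apply(np.array([x,y,z])-s["tool_pos"])*100).round(2),"F",s["wrist_force"].round(2))
E
python3 -c "
from h import *
to(.43,.162,.2)"
```

```text
t 0.1 pos [0.1882 0.6475 0.2301] turn [-0.002 -0.    -0.298] shift [-23.45 -48.91   3.01] F [ 0.04 -0.35  0.46]
```

Call:
play_rows(commands=[[0,0,0,0,0,-0.1],[0,0,0,0,0,-0.1],[0,0,0,0,0,-0.098],[-2,-3.9,0,0,0,0],[-2,-3.7,0,0,0,0]], grip=0.5)

```text
time: 0.52
tool_pos: [0.2275, 0.575, 0.2299]
tcp_rot: [0.03, -3.141, 0.002]
wrist_force: [0.5, -0.9, -0.8]
width: 0.5
grip_force: 0.0
```

Call:
play_rows(commands=[[-1.8,-3.7,0,0,0,0],[-1.8,-3.7,0,0,0,0],[-1.8,-3.7,0,0,0,0],[-1.8,-3.7,0,0,0,0],[-1.8,-3.7,0,0,0,0]])

```text
time: 0.93
tool_pos: [0.3212, 0.3894, 0.2307]
tcp_rot: [0.025, -3.141, 0.001]
wrist_force: [0.8, -0.2, 0.4]
width: 0.505
grip_force: 0.0
```

Call:
play_rows(commands=[[-1.8,-3.7,0,0,0,0],[-1.8,-3.7,0,0,0,0],[-1.8,-3.7,0,0,0,0],[-1.8,-3.7,0,0,0,0],[0,0,0,0,0,0]])

```text
time: 1.35
tool_pos: [0.3977, 0.2386, 0.231]
tcp_rot: [-0.014, 3.14, -0.006]
wrist_force: [0.7, 0.4, -0.4]
width: 0.498
grip_force: 0.0
```

```bash
python3 -c "
from h import *
to(.43,.162,.065)"
```

```text
t 1.35 pos [0.3977 0.2386 0.231 ] turn [-0.004  0.001 -0.006] shift [-3.12 -7.7  16.6 ] F [ 0.74  0.37 -0.36]
```

Call:
play_rows(commands=[[-1,-3.9,0,0,0,-0.006],[-1,-3.8,0,0,0,0],[-1,0,4,0,0,0],[0,0,4,0,0,0],[0,0,4,0,0,0]])

```text
time: 1.77
tool_pos: [0.4281, 0.1678, 0.111]
tcp_rot: [-0.029, 3.138, 0.002]
wrist_force: [0.1, 0.1, -1.6]
width: 0.501
grip_force: 0.0
```

Call:
play_rows(commands=[[0,0,3,0,0,0],[0,0,1.5,0,0,0],[0,0,0,0,0,0],[0,0,0,0,0,0]])

```text
time: 2.1
tool_pos: [0.4256, 0.1681, 0.0653]
tcp_rot: [0.033, -3.138, 0.001]
wrist_force: [-0.1, 0.8, 1.3]
width: 0.5
grip_force: 0.0
```

```bash
python3 -c "
from h import *
to(.43,.162,.065)
im=optics.read_camera('wrist'); cv2.imwrite('pics/w1.png',im[:,:,::-1])"
```

```text
t 2.1 pos [0.4256 0.1681 0.0653] turn [-0.001 -0.003  0.006] shift [-0.43 -0.61  0.03] F [-0.06  0.78  1.25]
```

View pics/w1.png

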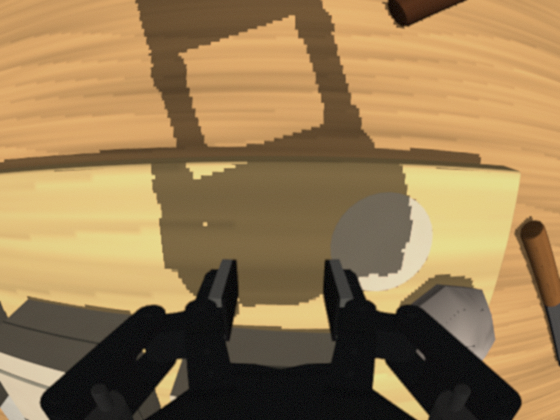

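The wrist view shows the fingers at about (220,300) and (345,300), hanging over the board behind the left mould, with the stone clear at (450,320). I'll nudge now.

Call:
play_rows(commands=[[-0.7,-0.6,0,0,0,0],[-0.7,0,0,0,0,0],[-0.6,0,0,0,0,0],[-0.3,0,0,0,0,0],[0,0,0,0,0,0]])

```text
time: 2.57
tool_pos: [0.4518, 0.1629, 0.0673]
tcp_rot: [-0.032, 3.139, 0.001]
wrist_force: [0.3, 0.1, -0.0]
width: 0.502
grip_force: 0.0
```

Call:
play_rows(commands=[[-0.3,0,0,0,0,0],[-0.3,0,0,0,0,0],[-0.3,0,0,0,0,0]])

```text
time: 2.82
tool_pos: [0.4589, 0.1628, 0.0662]
tcp_rot: [0.033, -3.141, 0.0]
wrist_force: [0.2, -0.0, -1.0]
width: 0.501
grip_force: 0.0
```

Call:
play_rows(commands=[[-0.3,0,0,0,0,0]])

```text
time: 2.9
tool_pos: [0.4615, 0.1628, 0.0661]
tcp_rot: [0.033, -3.14, 0.001]
wrist_force: [-2.6, -0.2, 1.3]
width: 0.499
grip_force: 0.0
```

Call:
play_rows(commands=[[-0.3,0,0,0,0,0]])

```text
time: 2.98
tool_pos: [0.4643, 0.1627, 0.066]
tcp_rot: [0.033, -3.14, 0.001]
wrist_force: [-3.0, -0.9, 1.7]
width: 0.502
grip_force: 0.0
```

Call:
play_rows(commands=[[-0.3,0,0,0,0,0]])

```text
time: 3.07
tool_pos: [0.4674, 0.1628, 0.066]
tcp_rot: [0.033, -3.14, 0.001]
wrist_force: [-2.4, -0.6, 1.6]
width: 0.504
grip_force: 0.0
```

Call:
play_rows(commands=[[-0.3,0,0,0,0,0]])

```text
time: 3.15
tool_pos: [0.4707, 0.163, 0.0661]
tcp_rot: [0.033, -3.14, 0.0]
wrist_force: [-1.6, -0.8, 1.6]
width: 0.5
grip_force: 0.0
```

Call:
play_rows(commands=[[-0.3,0,0,0,0,0]])

```text
time: 3.23
tool_pos: [0.4739, 0.1631, 0.0661]
tcp_rot: [0.033, -3.141, 0.0]
wrist_force: [-1.5, -0.8, 0.9]
width: 0.501
grip_force: 0.0
```

Mould A slides at about 2 N. Next is mould B.

Call:
play_rows(commands=[[2.5,0,0,0,0,0],[2,-2,0,0,0,0],[0,-4,0,0,0,0],[0,-4,0,0,0,0],[0,-3.6,0,0,0,0]])

```text
time: 3.65
tool_pos: [0.4323, 0.025, 0.0667]
tcp_rot: [-0.037, 3.139, -0.0]
wrist_force: [0.7, -0.6, -0.7]
width: 0.501
grip_force: 0.0
```

Call:
play_rows(commands=[[-0.7,0,0,0,0,0],[-0.7,0,0,0,0,0],[-0.4,0,0,0,0,0],[-0.3,0,0,0,0,0],[-0.3,0,0,0,0,0]])

```text
time: 4.07
tool_pos: [0.4564, 0.028, 0.0663]
tcp_rot: [-0.036, 3.141, 0.0]
wrist_force: [0.0, -0.8, -0.7]
width: 0.502
grip_force: 0.0
```

Call:
play_rows(commands=[[-0.3,0,0,0,0,0]])

```text
time: 4.15
tool_pos: [0.4589, 0.028, 0.0661]
tcp_rot: [0.037, -3.141, -0.0]
wrist_force: [-1.4, 0.1, 2.5]
width: 0.503
grip_force: 0.0
```

Call:
play_rows(commands=[[-0.3,0,0,0,0,0]])

```text
time: 4.23
tool_pos: [0.4612, 0.0278, 0.0661]
tcp_rot: [0.036, -3.139, -0.0]
wrist_force: [-4.1, 0.6, 4.1]
width: 0.495
grip_force: 0.0
```

Call:
play_rows(commands=[[-0.3,0,0,0,0,0]])

```text
time: 4.32
tool_pos: [0.4641, 0.0277, 0.0661]
tcp_rot: [0.036, -3.139, -0.0]
wrist_force: [-3.7, 0.7, 3.0]
width: 0.502
grip_force: 0.0
```

Call:
play_rows(commands=[[-0.3,0,0,0,0,0]])

```text
time: 4.4
tool_pos: [0.4674, 0.0275, 0.0661]
tcp_rot: [0.035, -3.14, -0.0]
wrist_force: [-2.9, -0.5, 1.9]
width: 0.499
grip_force: 0.0
```

Call:
play_rows(commands=[[-0.3,0,0,0,0,0]])

```text
time: 4.48
tool_pos: [0.4706, 0.0274, 0.0661]
tcp_rot: [0.034, -3.141, -0.0]
wrist_force: [-2.0, -0.6, 0.3]
width: 0.496
grip_force: 0.0
```

Call:
play_rows(commands=[[-0.3,0,0,0,0,0]])

```text
time: 4.57
tool_pos: [0.4738, 0.0272, 0.0661]
tcp_rot: [0.034, -3.141, 0.0]
wrist_force: [-2.7, 1.0, 1.5]
width: 0.499
grip_force: 0.0
```

Call:
play_rows(commands=[[3,0,0,0,0,0],[3,-2,0,0,0,0],[0,-4,0,0,0,0],[0,-4,0,0,0,0],[0,-3.5,0,0,0,0]])

```text
time: 4.98
tool_pos: [0.4171, -0.111, 0.0667]
tcp_rot: [-0.035, 3.139, -0.002]
wrist_force: [1.6, 0.2, 0.1]
width: 0.503
grip_force: 0.0
```

Call:
play_rows(commands=[[-0.7,0,0,0,0,0],[-0.7,0,0,0,0,0],[-0.6,0,0,0,0,0],[-0.4,0,0,0,0,0],[-0.3,0,0,0,0,0]])

```text
time: 5.4
tool_pos: [0.4438, -0.1073, 0.0661]
tcp_rot: [0.037, -3.14, -0.001]
wrist_force: [-5.2, -0.8, 4.1]
width: 0.502
grip_force: 0.0
```

Call:
play_rows(commands=[[-0.3,0,0,0,0,0],[-0.3,0,0,0,0,0],[-0.3,0,0,0,0,0]])

```text
time: 5.65
tool_pos: [0.4509, -0.1065, 0.0657]
tcp_rot: [0.038, -3.137, -0.002]
wrist_force: [-5.4, 0.3, 4.0]
width: 0.498
grip_force: 0.0
```

Call:
play_rows(commands=[[-0.3,0,0,0,0,0]])

```text
time: 5.73
tool_pos: [0.4539, -0.1064, 0.0656]
tcp_rot: [0.038, -3.137, -0.002]
wrist_force: [-5.8, 1.9, 3.0]
width: 0.497
grip_force: 0.0
```

Call:
play_rows(commands=[[-0.3,0,0,0,0,0]])

```text
time: 5.82
tool_pos: [0.4567, -0.1063, 0.0656]
tcp_rot: [0.037, -3.137, -0.002]
wrist_force: [-7.0, 1.1, 6.3]
width: 0.503
grip_force: 0.0
```

Call:
play_rows(commands=[[-0.3,0,0,0,0,0]])

```text
time: 5.9
tool_pos: [0.4596, -0.1063, 0.0656]
tcp_rot: [0.037, -3.136, -0.002]
wrist_force: [-6.3, -1.1, 4.1]
width: 0.497
grip_force: 0.0
```

Call:
play_rows(commands=[[-0.3,0,0,0,0,0]])

```text
time: 5.98
tool_pos: [0.4627, -0.1064, 0.0656]
tcp_rot: [0.037, -3.136, -0.002]
wrist_force: [-5.7, 0.4, 4.8]
width: 0.505
grip_force: 0.0
```

Call:
play_rows(commands=[[-0.3,0,0,0,0,0]])

```text
time: 6.07
tool_pos: [0.4657, -0.1064, 0.0656]
tcp_rot: [0.037, -3.137, -0.002]
wrist_force: [-6.6, 0.2, 4.8]
width: 0.504
grip_force: 0.0
```

Call:
play_rows(commands=[[-0.3,0,0,0,0,0]])

```text
time: 6.15
tool_pos: [0.4687, -0.1063, 0.0657]
tcp_rot: [0.037, -3.137, -0.002]
wrist_force: [-5.1, -0.8, 4.2]
width: 0.501
grip_force: 0.0
```

C takes about 6 N, against 2–3 N for the others, so C is the filled one. I'll push it on.

Call:
play_rows(commands=[[-0.6,0,0,0,0,0],[-0.8,0,0,0,0,0],[-0.8,0,0,0,0,0],[-0.8,0,0,0,0,0],[-0.8,0,0,0,0,0]])

```text
time: 6.57
tool_pos: [0.5069, -0.1055, 0.0656]
tcp_rot: [0.037, -3.137, -0.001]
wrist_force: [-5.8, -0.5, 4.8]
width: 0.499
grip_force: 0.0
```

Call:
play_rows(commands=[[-0.8,0,0,0,0,0],[-0.8,0,0,0,0,0],[-0.8,0,0,0,0,0],[-0.8,0,0,0,0,0],[-0.5,0,0,0,0,0]])

```text
time: 6.98
tool_pos: [0.5446, -0.1048, 0.0661]
tcp_rot: [0.037, -3.138, -0.001]
wrist_force: [-7.4, 0.8, 7.5]
width: 0.5
grip_force: 0.0
```

```bash
python3 -c "
from h import *
to(.606,-.105,.065)
im=optics.read_camera('scene'); cv2.imwrite('pics/s1.png',cv2.resize(im[150:330,120:400],None,fx=2.8,fy=2.8,interpolation=cv2.INTER_CUBIC)[:,:,::-1])"
```

```text
t 6.98 pos [ 0.5446 -0.1048  0.0661] turn [ 0.001 -0.004  0.008] shift [-6.13 -0.11  0.11] F [-7.39  0.82  7.5 ]
```

View pics/s1.png

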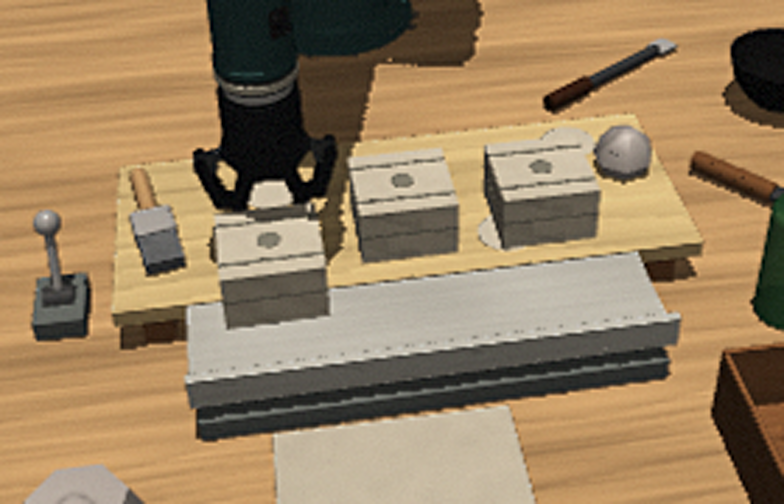

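Mould C, at crop (270,270), is square and partly over the pan. The two empty ones, at (405,210) and (540,195), stand upright on the board. I'll keep pushing.

Call:
play_rows(commands=[[-0.8,0,0,0,0,0.008],[-0.8,0,0,0,0,0],[-0.8,0,0,0,0,0],[-0.8,0,0,0,0,0],[-0.8,0,0,0,0,0]])

```text
time: 7.45
tool_pos: [0.5843, -0.1041, 0.0661]
tcp_rot: [0.024, -3.137, -0.001]
wrist_force: [-7.1, -0.2, 5.3]
width: 0.5
grip_force: 2.0
```

Call:
play_rows(commands=[[-0.6,0,0,0,0,0],[-0.6,0,0,0,0,0],[-0.5,0,0,0,0,0],[-0.4,0,0,0,0,0]])

```text
time: 7.78
tool_pos: [0.6059, -0.1041, 0.0653]
tcp_rot: [0.023, -3.139, -0.001]
wrist_force: [0.2, -0.1, -0.1]
width: 0.499
grip_force: 0.0
```

Call:
play_rows(commands=[[-0.4,0,0,0,0,0],[-0.3,0,0,0,0,0]])

```text
time: 7.95
tool_pos: [0.6129, -0.1045, 0.0652]
tcp_rot: [0.022, -3.139, -0.001]
wrist_force: [-2.3, -0.1, -1.6]
width: 0.499
grip_force: 1.6
```

Call:
play_rows(commands=[[-0.2,0,0,0,0,0]])

```text
time: 8.03
tool_pos: [0.6152, -0.1048, 0.0655]
tcp_rot: [0.022, -3.14, -0.001]
wrist_force: [-3.4, 1.0, -1.4]
width: 0.496
grip_force: 1.6
```

Call:
play_rows(commands=[[-0.2,0,0,0,0,0]])

```text
time: 8.12
tool_pos: [0.6172, -0.105, 0.0657]
tcp_rot: [0.021, -3.14, -0.001]
wrist_force: [-3.7, -0.4, -1.5]
width: 0.5
grip_force: 1.6
```

Call:
play_rows(commands=[[-0.2,0,0,0,0,0]])

```text
time: 8.2
tool_pos: [0.6193, -0.1052, 0.0659]
tcp_rot: [0.021, -3.141, -0.0]
wrist_force: [-3.2, 0.4, -1.8]
width: 0.498
grip_force: 1.6
```

Call:
play_rows(commands=[[-0.2,0,0,0,0,0]])

```text
time: 8.28
tool_pos: [0.6215, -0.1053, 0.0661]
tcp_rot: [0.021, -3.141, -0.0]
wrist_force: [-3.3, -0.1, -0.9]
width: 0.503
grip_force: 1.6
```

```bash
python3 -c "
from h import *
to(.622,-.105,.065)
im=optics.read_camera('scene'); cv2.imwrite('pics/s2.png',cv2.resize(im[200:310,160:380],None,fx=3.6,fy=3.6,interpolation=cv2.INTER_CUBIC)[:,:,::-1])"
```

```text
t 8.28 pos [ 0.6215 -0.1053  0.0661] turn [ 0.    -0.001 -0.002] shift [-0.06  0.03  0.11] F [-3.35 -0.09 -0.95]
```

View pics/s2.png

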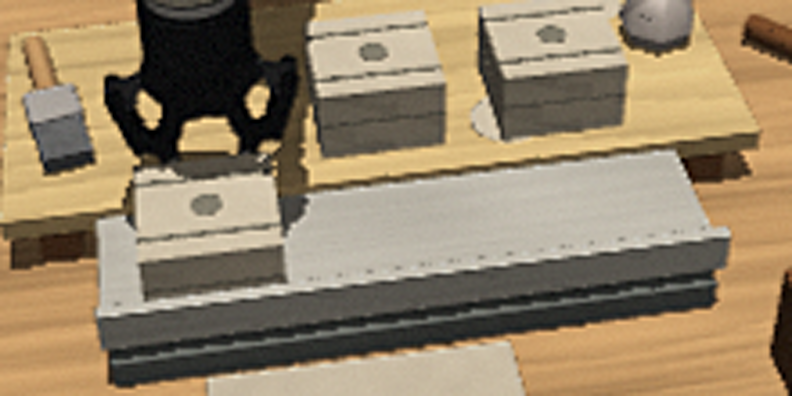

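Mould C, at crop (210,230), is nearly at the stop, its lower front edge at (215,295). A few more mm are needed.

Call:
play_rows(commands=[[-0.2,0,0,0,0,0]])

```text
time: 8.42
tool_pos: [0.6217, -0.1055, 0.0657]
tcp_rot: [0.022, -3.137, 0.0]
wrist_force: [-10.1, -0.3, -1.4]
width: 0.502
grip_force: 4.9
```

Call:
play_rows(commands=[[-0.2,0,0,0,0,0]])

```text
time: 8.5
tool_pos: [0.6219, -0.1056, 0.0649]
tcp_rot: [0.022, -3.133, 0.0]
wrist_force: [-13.7, -2.0, -0.7]
width: 0.499
grip_force: 6.6
```

Call:
play_rows(commands=[[-0.1,0,0,0,0,0]])

```text
time: 8.58
tool_pos: [0.6218, -0.1056, 0.0643]
tcp_rot: [0.022, -3.131, -0.0]
wrist_force: [-15.5, -1.9, 1.2]
width: 0.499
grip_force: 7.3
```

Call:
play_rows(commands=[[1,0,0,0,0,0],[2,0,0,0,0,0],[2,0,-1,0,0,0],[0,0,-4,0,0,0],[0,0,-4,0,0,0]], grip=1)

```text
time: 9.0
tool_pos: [0.5739, -0.1056, 0.1549]
tcp_rot: [0.02, -3.138, -0.002]
wrist_force: [2.4, 0.1, 0.7]
width: -0.003
grip_force: 0.0
```

Call:
play_rows(commands=[[0,-2,-3,0,0,0],[0,-4,-1,0,0,0],[2,-3.5,0,0,0,0],[3,-3,0,0,0,0],[3,-3,0,0,0,0]])

```text
time: 9.42
tool_pos: [0.5011, -0.2634, 0.1988]
tcp_rot: [-0.021, 3.135, -0.006]
wrist_force: [1.1, -0.7, -0.5]
width: 0.0
grip_force: 0.0
```

Run:
```python
from h import *
def R(n,uv): return ray(n,uv,0),ray(n,uv,.2)
a=R("top",(160+725.5/2.8-.5,90+248.5/2.8-.5)); b=R("scene",(136.5,229))
d1,d2=a[1]-a[0],b[1]-b[0]; s=np.linalg.lstsq(np.c_[d1,-d2],b[0]-a[0],rcond=None)[0]
p,q=a[0]+s[0]*d1,b[0]+s[1]*d2; print("tip",p.round(4),q.round(4))
to(.475,(p[1]+q[1])/2,.065)
t=optics.read_camera("top"); sc=optics.read_camera("scene")
A=cv2.resize(t[90:260,160:440],None,fx=2.8,fy=2.8,interpolation=cv2.INTER_CUBIC)[:,:,::-1]
cv2.imwrite("pics/t3.png",A)
cv2.imwrite("pics/s3.png",cv2.resize(sc[200:310,120:380],None,fx=3,fy=3,interpolation=cv2.INTER_CUBIC)[:,:,::-1])
```

```text
tip [ 0.5293 -0.3173  0.0987] [ 0.5293 -0.3169  0.0986]
t 9.42 pos [ 0.5011 -0.2634  0.1988] turn [-0.004  0.006 -0.001] shift [ 2.69 -5.33 13.38] F [ 1.08 -0.72 -0.47]
```

View pics/t3.png

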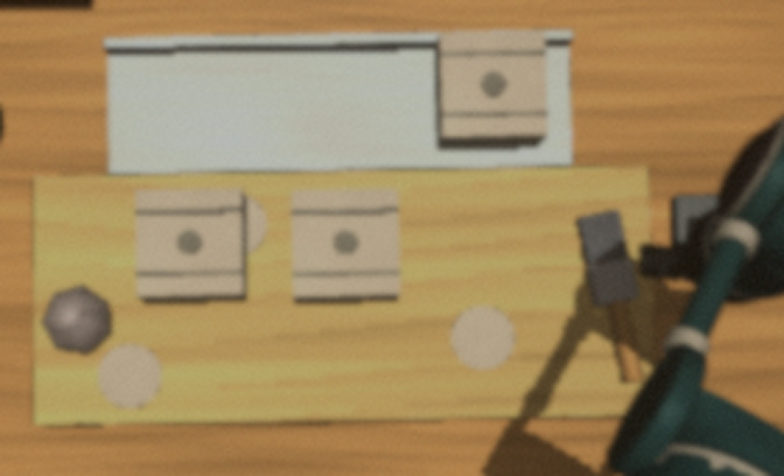

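View pics/s3.png

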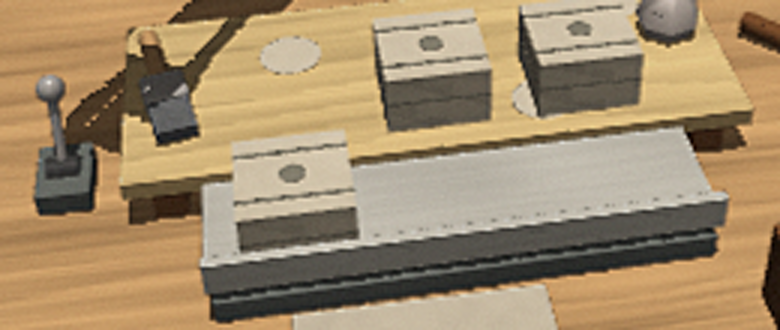

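Both views show C flat against the stop (spot at (493,84) top and (291,173) scene), the pan apparently lower, and the empties upright. The lever tip triangulates to z=0.0987, where 0.099 was expected. Now the lever.

Call:
play_rows(commands=[[1.5,-3,0,-0.004,0.006,0],[1.2,-2.3,0,0,0,0],[0,0,3,0,0,0],[0,0,4,0,0,0],[0,0,4,0,0,0]])

```text
time: 9.93
tool_pos: [0.476, -0.3162, 0.0884]
tcp_rot: [-0.018, 3.139, -0.002]
wrist_force: [0.7, -0.7, -0.3]
width: 0.004
grip_force: 0.0
```

Call:
play_rows(commands=[[0,0,2.4,0,0,0],[0,0,0,0,0,0]])

```text
time: 10.1
tool_pos: [0.4697, -0.311, 0.0569]
tcp_rot: [0.02, -3.129, -0.014]
wrist_force: [-0.2, 0.1, 0.1]
width: -0.001
grip_force: 0.0
```

Run:
```python
from h import *
def R(n,uv): return ray(n,uv,0),ray(n,uv,.2)
a=R("top",(160+493.5/2.8-.5,90+84.5/2.8-.5)); b=R("scene",(120+291.5/3-.5,200+173.5/3-.5))
d1,d2=a[1]-a[0],b[1]-b[0]; s=np.linalg.lstsq(np.c_[d1,-d2],b[0]-a[0],rcond=None)[0]
print("C top",(a[0]+s[0]*d1).round(4),(b[0]+s[1]*d2).round(4))
to(.586,-.317,.065)
```

```text
C top [ 0.6787 -0.1087  0.1004] [ 0.6786 -0.1095  0.1005]
t 10.1 pos [ 0.4697 -0.311   0.0569] turn [ 0.009 -0.012 -0.002] shift [-11.62  -0.77  -0.81] F [-0.21  0.1   0.1 ]
```

C's top is at z=0.1004, so the pan is fully down. I'll push the lever.

Call:
play_rows(commands=[[-0.5,-0.5,-0.8,0.005,-0.006,0],[-1,0,0,0,0,0],[-0.8,0,0,0,0,0],[-0.8,0,0,0,0,0],[-0.8,0,0,0,0,0]])

```text
time: 10.52
tool_pos: [0.5143, -0.3191, 0.0727]
tcp_rot: [-0.021, 3.138, -0.005]
wrist_force: [-1.4, 0.2, 0.4]
width: 0.001
grip_force: 0.7
```

Call:
play_rows(commands=[[-0.8,0,0,0,0,0],[-0.8,0,0,0,0,0],[-0.8,0,0,0,0,0],[-0.8,0,0,0,0,0]])

```text
time: 10.85
tool_pos: [0.5444, -0.3176, 0.0701]
tcp_rot: [0.021, -3.141, 0.001]
wrist_force: [-0.5, -0.0, 0.8]
width: 0.003
grip_force: 0.4
```

Call:
play_rows(commands=[[-0.8,0,0,0,0,0],[-0.8,0,0,0,0,0]])

```text
time: 11.02
tool_pos: [0.56, -0.3173, 0.0697]
tcp_rot: [0.021, -3.14, 0.001]
wrist_force: [-1.3, 0.4, -0.3]
width: -0.003
grip_force: 0.6
```

```bash
python3 -c "
from h import *
to(.586,-.317,.065)"
```

```text
t 11.02 pos [ 0.56   -0.3173  0.0697] turn [-0.    -0.001 -0.002] shift [-2.6  -0.01  0.47] F [-1.35  0.42 -0.32]
```

Call:
play_rows(commands=[[-0.6,0,0,0,0,0],[-0.6,0,0,0,0,0],[-0.5,0,0,0,0,0]])

```text
time: 11.27
tool_pos: [0.5689, -0.3171, 0.069]
tcp_rot: [0.024, -3.123, -0.002]
wrist_force: [-32.7, -3.0, 19.1]
width: -0.003
grip_force: 19.1
```

Call:
play_rows(commands=[[-0.4,0,0,0,0,0]])

```text
time: 11.35
tool_pos: [0.5692, -0.3171, 0.0688]
tcp_rot: [0.025, -3.116, -0.004]
wrist_force: [-40.9, -4.4, 23.6]
width: 0.0
grip_force: 23.8
```

Call:
play_rows(commands=[[-0.4,0,0,0,0,0]])

```text
time: 11.43
tool_pos: [0.5696, -0.3171, 0.0687]
tcp_rot: [0.025, -3.109, -0.006]
wrist_force: [-49.4, -3.5, 28.2]
width: 0.0
grip_force: 29.4
```

Call:
play_rows(commands=[[-0.3,0,0,0,0,0]])

```text
time: 11.52
tool_pos: [0.5698, -0.3171, 0.0686]
tcp_rot: [0.025, -3.103, -0.007]
wrist_force: [-55.0, -4.6, 32.0]
width: 0.0
grip_force: 32.6
```

A hard stop. I'll back off, raise and check.

Call:
play_rows(commands=[[2,0,0,0,0,0],[2.5,0,0,0,0,0],[2,0,-2,0,0,0],[1,0,-4,0,0,0],[1,0,-4,0,0,0]])

```text
time: 11.93
tool_pos: [0.5003, -0.3172, 0.1688]
tcp_rot: [0.019, -3.137, -0.004]
wrist_force: [1.4, -0.5, 0.0]
width: -0.0
grip_force: 0.0
```

Call:
play_rows(commands=[[1,0,-3,0,0,0],[2,2,0,0,0,0],[2,3,0,0,0,0],[0,3,0,0,0,0],[0,0,0,0,0,0]])

```text
time: 12.35
tool_pos: [0.4507, -0.2351, 0.2004]
tcp_rot: [-0.022, 3.141, 0.002]
wrist_force: [0.9, -0.1, -1.1]
width: 0.002
grip_force: 0.0
```

Run:
```python
from h import *
to(.45,-.2,.2)
t=optics.read_camera("top"); sc=optics.read_camera("scene")
A=cv2.resize(t[90:220,210:440],(796,450),interpolation=cv2.INTER_CUBIC)
B=cv2.resize(sc[200:310,110:340],None,fx=2,fy=2,interpolation=cv2.INTER_CUBIC)
A=cv2.resize(t[90:220,210:440],None,fx=2.7,fy=2.7,interpolation=cv2.INTER_CUBIC)
B=cv2.resize(B,(A.shape[1],A.shape[0]*0+240))
cv2.imwrite("pics/f.png",np.vstack([A,B])[:,:,::-1]); print(A.shape,B.shape)
```

```text
t 12.35 pos [ 0.4507 -0.2351  0.2004] turn [ 0.001  0.001 -0.001] shift [0.02 3.51 0.04] F [ 0.93 -0.15 -1.1 ]
(351, 621, 3) (240, 621, 3)
```

View pics/f.png

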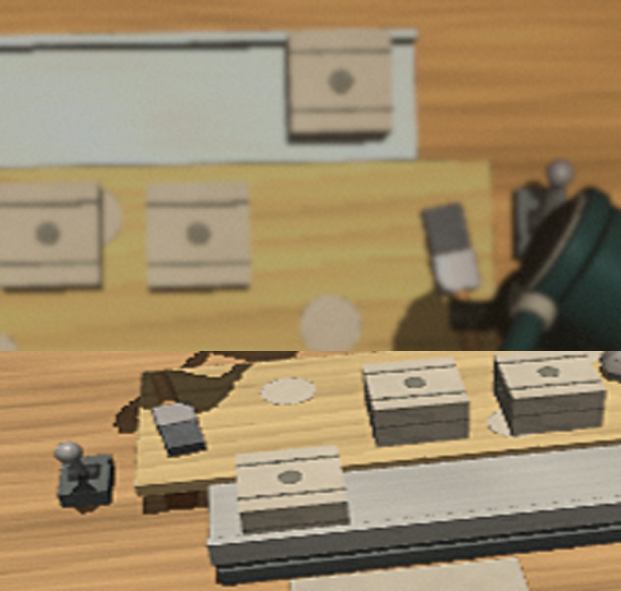

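The ball tip is now at crop (560,172) in the top part and (69,452) in the scene part, thrown forward. The moulds are unchanged. I'll compute the angle.

Run:
```python
from h import *
def R(n,uv): return ray(n,uv,0),ray(n,uv,.2)
a=R("top",(210+560.5/2.7-.5,90+172.5/2.7-.5)); b=R("scene",(110+69.5/2.7-.5,200+101.5/(240/110)-.5))
d1,d2=a[1]-a[0],b[1]-b[0]; s=np.linalg.lstsq(np.c_[d1,-d2],b[0]-a[0],rcond=None)[0]
p=(a[0]+s[0]*d1+b[0]+s[1]*d2)/2; print(p.round(4),(a[0]+s[0]*d1-b[0]-s[1]*d2).round(4))
an=lambda p:np.arctan2(p[0]-.5515,p[2]-.022)
print("lean now",an(p),"before",an([.5293,0,.0987]))
```

```text
[ 0.5935 -0.3156  0.0932] [ 0.     -0.0009  0.0002]
lean now 0.5321885836196736 before -0.2817402096818723
```

The measured turn of 0.81 rad is too close to the 0.85 threshold to trust. I'll push again higher, at the ball itself, to confirm it is at its end.

Call:
play_rows(commands=[[0,-3,0,0,0,0],[-2,-3,0,0,0,0],[-3,-2,0,0,0,0],[-3,0,2,0,0,0],[0,0,4,0,0,0]])

```text
time: 12.87
tool_pos: [0.5426, -0.3239, 0.1463]
tcp_rot: [-0.019, 3.126, -0.016]
wrist_force: [1.5, -1.0, 0.8]
width: 0.001
grip_force: 0.0
```

Call:
play_rows(commands=[[0,0,3.5,0,0,0],[0,0,2.3,0,0,0],[0,0,0,0,0,0],[-1,0,0,0,0,0],[-0.8,0,0,0,0,0]])

```text
time: 13.28
tool_pos: [0.5528, -0.3192, 0.0838]
tcp_rot: [-0.019, 3.139, -0.004]
wrist_force: [0.1, -0.4, 0.5]
width: 0.002
grip_force: 0.0
```

Call:
play_rows(commands=[[-0.5,0,0,0,0,0],[-0.5,0,0,0,0,0]])

```text
time: 13.45
tool_pos: [0.5637, -0.3189, 0.0853]
tcp_rot: [-0.021, 3.137, -0.006]
wrist_force: [0.2, 1.3, 0.3]
width: -0.0
grip_force: 0.0
```

Call:
play_rows(commands=[[-0.4,0,0,0,0,0]])

```text
time: 13.53
tool_pos: [0.567, -0.3183, 0.0846]
tcp_rot: [-0.021, 3.138, -0.005]
wrist_force: [-0.8, 0.3, -0.0]
width: -0.001
grip_force: 0.0
```

Call:
play_rows(commands=[[-0.4,0,0,0,0,0]])

```text
time: 13.62
tool_pos: [0.5701, -0.3179, 0.0838]
tcp_rot: [-0.021, 3.139, -0.004]
wrist_force: [0.0, -0.1, 1.0]
width: -0.001
grip_force: 0.0
```

Call:
play_rows(commands=[[-0.4,0,0,0,0,0]])

```text
time: 13.7
tool_pos: [0.5708, -0.3176, 0.0831]
tcp_rot: [0.023, -3.136, 0.002]
wrist_force: [-15.4, -1.4, 9.8]
width: 0.0
grip_force: 7.9
```

Call:
play_rows(commands=[[-0.4,0,0,0,0,0]])

```text
time: 13.78
tool_pos: [0.5711, -0.3175, 0.0827]
tcp_rot: [0.023, -3.129, 0.0]
wrist_force: [-26.9, -0.9, 18.1]
width: 0.0
grip_force: 13.6
```

Call:
play_rows(commands=[[-0.4,0,0,0,0,0]])

```text
time: 13.87
tool_pos: [0.5714, -0.3174, 0.0826]
tcp_rot: [0.024, -3.121, -0.002]
wrist_force: [-38.7, -1.4, 25.1]
width: -0.003
grip_force: 19.0
```

Call:
play_rows(commands=[[-0.3,0,0,0,0,0]])

```text
time: 13.95
tool_pos: [0.5715, -0.3174, 0.0827]
tcp_rot: [0.024, -3.115, -0.003]
wrist_force: [-43.3, -1.9, 29.1]
width: 0.003
grip_force: 22.0
```

The lever is at its mechanical end: the push meets a stiff stop at the ball as well, with no further travel. I'll retreat and hand in.

Call:
play_rows(commands=[[2,0,0,0,0,0],[2.5,0,0,0,0,0],[2,0,-2,0,0,0],[1,0,-4,0,0,0],[1,0,-4,0,0,0]])

```text
time: 14.37
tool_pos: [0.4959, -0.317, 0.1811]
tcp_rot: [0.02, -3.137, -0.003]
wrist_force: [1.3, -0.2, 0.4]
width: -0.0
grip_force: 0.0
```

Call:
play_rows(commands=[[0,0,-3,0,0,0],[0,0,0,0,0,0],[0,0,0,0,0,0],[0,0,0,0,0,0]])

```text
time: 14.7
tool_pos: [0.4986, -0.3181, 0.2124]
tcp_rot: [-0.021, 3.141, -0.002]
wrist_force: [0.4, 0.4, -0.7]
width: 0.002
grip_force: 0.0
```

```bash
python3 -c "
from h import *
to(.5,-.3,.2); print(order.finish_job())"
```

```text
t 14.7 pos [ 0.4986 -0.3181  0.2124] turn [-0.001  0.    -0.002] shift [-0.16  1.81  1.24] F [ 0.44  0.4  -0.67]
the job is handed in; nothing more can be done
None
```

Job handed in at 14.7 s with no verdict shown: the right-hand mould was the heavy one and stands against the stop with the pan down, the two empty ones are upright on the board, and the lever is pushed to a hard stop, though the cameras put its turn at only about 0.81 rad (0.85 needed), so the lever is the one uncertain point.

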